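Load the slanted tea-tin racks

TASK

Put the red tea tins into the red slanted rack and the green tea tins into the green one, lids up: in each rack the large tin lies lowest, against the stop, and the small tin sits directly behind it, touching it, both flat on the sloping floor. Do not knock any tin over, and leave the yellow tin, the sugar bowl and the scraper where they are.

Things in the scene. Friction and masses are not known exactly. Their poses are not given: they have to be found in the camera images.
- red_large_mid (a point): large square red tea tin with a closed lid, cream label panels, 50 x 50 mm, 52 mm tall; about 130 g. The point is its centre, 26 mm above its underside; axes: z up through the lid, x and y square to its sides.
- red_small_mid (a point): small square red tea tin with a closed lid, cream label panels, 36 x 36 mm, 44 mm tall; about 60 g. The point is its centre, 22 mm above its underside; axes: z up through the lid, x and y square to its sides.
- green_large_mid (a point): large square green tea tin with a closed lid, cream label panels, 50 x 50 mm, 52 mm tall; about 130 g. The point is its centre, 26 mm above its underside; axes: z up through the lid, x and y square to its sides.
- green_small_mid (a point): small square green tea tin with a closed lid, cream label panels, 36 x 36 mm, 44 mm tall; about 60 g. The point is its centre, 22 mm above its underside; axes: z up through the lid, x and y square to its sides.
- red_rack: fixed slanted rack, red rails and stop, slippery white floor (tins let go on it slide to the stop). Origin: middle of its foot, on the shelf; x level from low to high end, z up. Floor rises to +x at 0.35 rad, its surface from x -90, z 22 mm (at the stop) to x 98, z 91. Stop square to floor, 40 mm high, 6 thick. Lane 68 mm wide between rails 6 mm thick, 8 mm above the floor.
- green_rack: fixed slanted rack, green rails and stop, slippery white floor (tins let go on it slide to the stop). Origin: middle of its foot, on the shelf; x level from low to high end, z up. Floor rises to +x at 0.35 rad, its surface from x -90, z 22 mm (at the stop) to x 98, z 91. Stop square to floor, 40 mm high, 6 thick. Lane 68 mm wide between rails 6 mm thick, 8 mm above the floor.
- yellow_tin_mid (a point): large square yellow tin that stays where it is, 50 x 50 mm, 52 mm tall; about 130 g. The point is its centre, 26 mm above its underside; axes: z up through the lid, x and y square to its sides.
- sugar_bowl: brown ceramic sugar bowl with closed lid, 92 mm across, 91 mm tall, stays where it is. Origin: centre of its underside, z up.
- scraper: lime silicone scraper lying flat, 218 mm long, 52 mm wide at the blade, 10 mm thick, stays where it is. Origin on its underside, 100 mm from the handle's end; x along it towards the blade, z up.
- caddy: clear plastic cutlery caddy with two teaspoons standing in it, fixed, 85 x 85 mm, 110 mm tall, 155 mm with the spoons. Origin: centre of its underside, z up.
There are look-alikes about, which are no part of the job. Leave any black or blue look-alike of the part that bears red_large_mid alone. What is shaped like the part that bears red_small_mid but blue is not meant.

How it is judged (in metres and radians):
At the end, for the whole second after the job is handed in: In each rack, its own colour: large tin at the stop (-8/+9 mm along, 13 mm either side of mid-lane), small tin directly behind it (-8/+14 mm along, 19 mm either side), both at floor height (-8/+10 mm), lid up, leaning under 0.47 rad from upright, at rest (x of red_large_mid in the frame of red_rack between -0.0834 and -0.0664 m and y of red_large_mid in the frame of red_rack between -0.013 and 0.013 m and z of red_large_mid in the frame of red_rack between 0.047 and 0.065 m and angle between each of red_large_mid, red_small_mid, green_large_mid, green_small_mid's own z axis and vertical below 0.47 rad and linear speed of each of red_large, red_small, green_large, green_small below 0.01 m/s and x of red_small_mid in the frame of red_rack between -0.0417 and -0.0197 m and y of red_small_mid in the frame of red_rack between -0.019 and 0.019 m and z of red_small_mid in the frame of red_rack between 0.058 and 0.076 m and x of green_large_mid in the frame of green_rack between -0.0834 and -0.0664 m and y of green_large_mid in the frame of green_rack between -0.013 and 0.013 m and z of green_large_mid in the frame of green_rack between 0.047 and 0.065 m and x of green_small_mid in the frame of green_rack between -0.0417 and -0.0197 m and y of green_small_mid in the frame of green_rack between -0.019 and 0.019 m and z of green_small_mid in the frame of green_rack between 0.058 and 0.076 m); the robot touches nothing.
It fails at once if a red or green tin is knocked over (angle between any of red_large_mid, red_small_mid, green_large_mid, green_small_mid's own z axis and vertical above 1 rad).
It fails at once if the yellow tin, the sugar bowl or the scraper is moved by more than 20 mm (distance of any of yellow_tin_mid, sugar_bowl, scraper from where it was at the start of the episode above 0.02 m).
It also fails if it takes over 115 s, if anything falls off the work surface, if the arm or the gripper's body presses on something with over 40 N, if the wrist force passes 120 N, or if a joint passes its speed limit or range.

ROBOT

A 6-joint arm with a two-finger parallel gripper is mounted at the origin on the work surface. World frame = base frame: x ahead of the robot, y to its left, z up, the work surface at z = 0. Lengths are in m, angles in degrees, forces in N, time in s.
With the tool pointing down it reaches from about 0.3 to 0.775 m from the base axis. Payload 14.6 kg.
Tool frame: the origin (TCP) lies midway between the tips of the shut fingers; the grasp point (between the pads) lies behind it (tcp_to_grasp is the z of the grasp point in the tool frame, in m); z points along the fingers, y is the line along which they close (so a half turn about z gives the same grasp; the last joint's range is limited). The gripper opens to 94 mm and grips with 3 to 60 N. Pads are 16 mm wide; open, the fingers measure 119 mm over their backs; the gripper's body (75 mm by 177 mm) begins 78 mm behind the grasp point.
Start: joints at [-74.576, 17.183, 87.147, -0, 75.671, -3.816], TCP at [0.181, -0.519, 0.205] pointing down, gripper open.
Joint ranges: [-173.82, 173.82], [-45.26, 126.66], [13.44, 144.39], [-59.66, 239.66], [0, 175.72], [-146.38, 146.38]. Speed limits (degrees/s): [127.2, 127.2, 147.25, 180, 180, 180].

INTERFACE

Orientations are given as a 3x3 rotation matrix whose columns are the frame's x, y, z axes.
In Python, from bench import get_obs, grab_frame, sign_off, tcp_to_grasp gives the robot as it stands.
- The arm moves only by the shell command python3 -m jog 'ROWS' [FORCE]. ROWS is JSON, a list of rows, each an object with "dp": the shift along the tool's x, y, z as a fraction of full scale, a list of three; "delta_rot": the turn, a rotation vector about the tool's x, y, z as a fraction of full scale, a list of three; "hand": the gripper's target within -1 to 1 (fully open at 1, half-way at 0, shut at -1). A call has 1 to 12 rows; each row shifts and turns the commanded pose from where the row before left it, along the tool's axes as they then stand; what a row does not reach is not made up. Full scale, the value 1, is 300 mm for a shift and 5 degrees for a turn. A row lasts 1/12 s, in which the tool goes at most 41.7 mm and 7.16 degrees, less where a joint would pass 70% of its speed; a pose out of reach is approached as far as the arm can. A call with a number of a shift or a turn outside -1 to 1 is refused whole. A call with a gripper value outside its range is refused whole. The fingers move at their own pace and stop on an object; FORCE is the grip in N (left out, the last holds). Time passes only in rows, so rows that do not move let the fingers close. It gives the time, the measured TCP pose, the force, the opening and the grip force at its end, in the units of the state.
- get_obs(): the state, without advancing time (a new reading comes with each control period).
- grab_frame(name): name is "scene" or "top"; returns a dict with "image" (420x560x3 uint8, red, green, blue), "camera_matrix" (3x3 intrinsics, pixels), "origin" and "rotation" of the camera in the world. Camera axes: x right, y down, z forward; pixel columns grow to the right and rows downward; lengths in m; the calibration is good to about 2 mm. A picture is of the moment at which its call begins. There is no depth.
- sign_off(): hands the job in; it is judged then, once.
The state is a dict: "time": time; "joint_positions": joint angles; "qvel": joint speeds; "joint_efforts": joint torques, N m; "eef_pos": TCP position; "orientation": TCP orientation; "ft_force": force on the tool from outside, world axes, zero at the start; "wrist_torque": the same for the moment, N m; "width": opening from 0.0 (shut) to 1.0 (fully open); "gripper_force": force on a finger pad.
Only numpy, scipy, OpenCV 4.12 (cv2) and the standard library are available. Lean on these libraries where they do the work, as an engineer would, in place of code of your own. Each camera call takes 0.05 s, during which the arm holds its last target. There are 200 camera calls.

## Working session

There is one attempt and no reset: what is moved stays moved. The work goes in short steps, Python scripts to look and compute and a shell command to move; the robot and the scene stay as the last step left them, time stands still between calls to the robot, and variables do not carry over. Pictures are saved under pics/ and viewed, at most 14 in all, crops included, and the job is handed in when it is done.

```bash
mkdir -p pics; ls
python3 - <<'E'
from bench import *
import cv2
print(tcp_to_grasp if not callable(tcp_to_grasp) else tcp_to_grasp())
o=get_obs();print(o)
for n in("scene","top"):
    f=grab_frame(n);cv2.imwrite(f"pics/{n}0.png",f["image"][:,:,::-1]);print(f["camera_matrix"],f["origin"],f["rotation"])
E
```

```text
pics
-0.0188
{'time': 0.0, 'joint_positions': array([-7.45780947e+01,  1.72153920e+01,  8.71801894e+01, -1.76517479e-03,
        7.56685409e+01, -3.81466775e+00]), 'qvel': array([-0.02275442, -0.07842194, -0.03583046, -0.05688888,  0.11414212,
       -0.00938287]), 'joint_efforts': array([ 5.29989265e-04, -5.31807411e+01, -3.52730799e+01,  7.07955030e-02,
        2.43837159e-02, -8.14231430e-05]), 'eef_pos': array([ 0.18114113, -0.51904547,  0.2048894 ]), 'orientation': array([[ 9.44163745e-01,  3.29476428e-01, -3.26382747e-04],
       [ 3.29476587e-01, -9.44163138e-01,  1.07091065e-03],
       [ 4.46812575e-05, -1.11865049e-03, -9.99999373e-01]]), 'ft_force': array([ 0.19622531, -0.58464934,  0.00753483]), 'wrist_torque': array([-0.0141548 ,  0.02269627,  0.0227459 ]), 'gripper_force': 0.0, 'width': 1.0001890315972692}
[[415.12769066   0.         279.36440539]
 [  0.         415.12769066 203.52482787]
 [  0.           0.           1.        ]] [ 1.09470616 -0.0095958   0.85896005] [[-3.25209897e-02  8.18236305e-01 -5.73961439e-01]
 [ 9.99470695e-01  2.61377356e-02 -1.93687784e-02]
 [-8.46185299e-04 -5.74287530e-01 -8.18653234e-01]]
[[414.82724257   0.         277.44448738]
 [  0.         414.82724257 199.07915799]
 [  0.           0.           1.        ]] [ 0.44967996 -0.01815664  0.92818697] [[-0.00732674 -0.99725099  0.0737345 ]
 [-0.99996579  0.00758987  0.00328909]
 [-0.00383968 -0.07370788 -0.99727248]]
```

View pics/scene0.png

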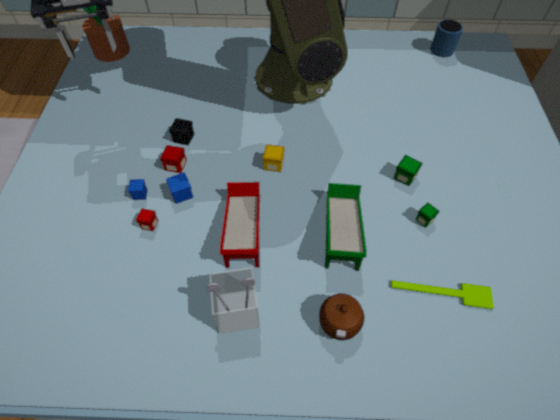

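View pics/top0.png

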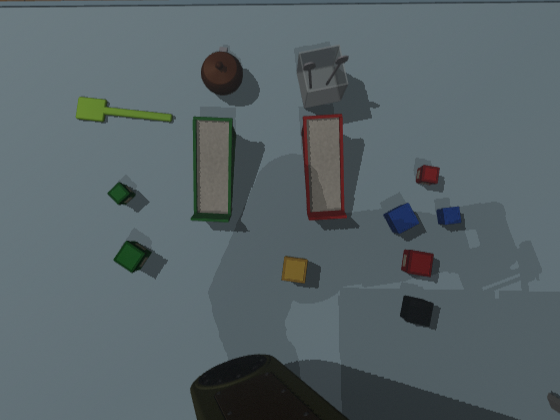

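The scene view shows the red tins at (174,159) and (147,220), the green tins at (407,170) and (427,215), and the rack stops at the robot end. In the top view the tins are at (418,263), (428,175), (132,256) and (121,193). I'll zoom in on these.

Run:
```python
import cv2,numpy as np
t=cv2.imread("pics/top0.png")
def c(x,y,w=25,h=25,s=6):return cv2.resize(t[y-h:y+h,x-w:x+w],None,fx=s,fy=s,interpolation=cv2.INTER_NEAREST)
a=np.vstack([np.hstack([c(418,263,25,25,5),c(428,175,25,25,5)]),np.hstack([c(132,256,25,25,5),c(121,193,25,25,5)])])
b=cv2.resize(t[105:230,185:355],None,fx=1.75,fy=4,interpolation=cv2.INTER_NEAREST)
cv2.imwrite("pics/crop1.png",np.hstack([a,b]) if a.shape[0]==b.shape[0] else a)
```

```text
(no output)
```

View pics/crop1.png

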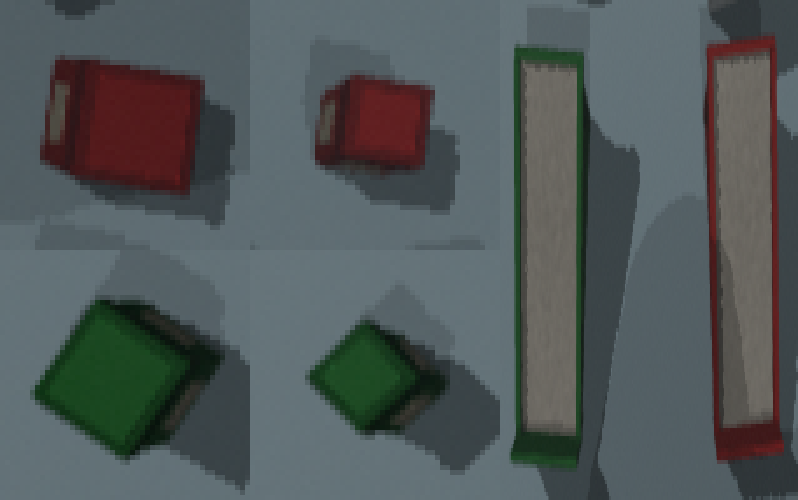

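The crops show that the lid tops are clearly brighter than the tin sides. The beige floor of each rack is bounded by the inner face of the stop at its lower end. I'll measure these now.

```bash
cat > vis.py <<'E'
import cv2,numpy as np
from bench import grab_frame
def ray(f,uv,z):
    uv=np.atleast_2d(np.float64(uv));d=np.c_[uv,np.ones(len(uv))]@np.linalg.inv(f["camera_matrix"]).T@np.array(f["rotation"]).T
    o=np.array(f["origin"]);return o+d*((z-o[2])/d[:,2])[:,None]
def blobs(m,amin=60):
    cs,_=cv2.findContours(m.astype(np.uint8),cv2.RETR_EXTERNAL,cv2.CHAIN_APPROX_NONE)
    return [c for c in cs if cv2.contourArea(c)>amin]
def tins(f):
    im=cv2.resize(f["image"],None,fx=4,fy=4,interpolation=cv2.INTER_CUBIC).astype(int);r,g,b=im[...,0],im[...,1],im[...,2]
    for n,m in(("red",(r>85)&(g<60)&(b<60)),("green",(g>62)&(r<55)&(b<60))):
        for c in blobs(m,1200):
            yield n,c
E
python3 - <<'E'
from vis import *
f=grab_frame("top")
for n,c in tins(f):
    (u,v),wh,a=cv2.minAreaRect(c)
    if max(wh)>250: continue
    z=.052 if min(wh)>75 else .044
    p=ray(f,(cv2.boxPoints(((u,v),wh,a))+.5)/4-.5,z)[:,:2];e=p[1]-p[0];e2=p[2]-p[1]
    print(n,np.round([u/4,v/4],1),"lid centre",p.mean(0).round(4),"size",np.linalg.norm(e).round(4),np.linalg.norm(e2).round(4),"yaw mod90",np.degrees(np.arctan2(e[1],e[0]))%90)
im=cv2.resize(f["image"],None,fx=4,fy=4,interpolation=cv2.INTER_CUBIC).astype(int);r,g,b=im[...,0],im[...,1],im[...,2]
m=(r>b+4)&(g>50)&(abs(r-g)<40)&(r>70)
for c in blobs(m,8000):
    c=c[:,0];s=c.sum(1);d=c[:,0]-c[:,1]
    q=(c[[s.argmin(),d.argmax(),d.argmin(),s.argmax()]]+.5)/4-.5
    t=ray(f,q[:2],.091).mean(0);l=ray(f,q[2:],.022).mean(0);x=(t-l)[:2];L=np.linalg.norm(x);x/=L
    o=l[:2]+x*.090;o2=t[:2]-x*.098;print("rack",q.round(1).tolist(),"L",L,"yaw",np.degrees(np.arctan2(x[1],x[0])),"origin",o.round(4),o2.round(4), "width",(ray(f,q[0],.091)-ray(f,q[1],.091))[0,1],(ray(f,q[2],.022)-ray(f,q[3],.022))[0,1])
E
```

```text
red [430.6 174. ] lid centre [ 0.5673 -0.3433] size 0.0265 0.0257 yaw mod90 80.06159846559315
red [312.1 131.6] lid centre [ 0.66   -0.0899] size 0.1335 0.067 yaw mod90 55.026458250683476
green [128.9 256.6] lid centre [0.396  0.3012] size 0.0401 0.0395 yaw mod90 56.25590749067413
green [118.1 193.1] lid centre [0.5313 0.327 ] size 0.026 0.0261 yaw mod90 41.19775778429978
rack [[284.6, 255.6], [307.4, 259.6], [281.4, 279.9], [303.9, 282.6]] L 0.05539533134836236 yaw -5.236304181512514 origin [ 0.4282 -0.0548] [ 0.2962 -0.0427] width 0.04546263270366758 0.048501299652954355
rack [[197.6, 119.9], [228.1, 121.9], [199.9, 211.9], [226.9, 212.9]] L 0.1852448907062957 yaw -2.8206058683404778 origin [0.5785 0.1207] [0.5757 0.1208] width 0.06268615010729373 0.05908057709495074
rack [[306.6, 118.9], [338.1, 117.1], [311.9, 210.9], [339.9, 209.6]] L 0.18672439799211468 yaw 3.677926609411873 origin [ 0.5812 -0.115 ] [ 0.5799 -0.1151] width 0.06467968702917849 0.06119862998278483
rack [[79.1, 96.4], [170.6, 113.9], [75.6, 117.6], [169.1, 120.1]] L 0.03240722120160343 yaw -72.21409609837283 origin [0.7258 0.243 ] [0.6782 0.3911] width 0.18958706838729442 0.20849503180228418
```

Run:
```python
from vis import *
for cam in("top","scene"):
  f=grab_frame(cam)
  im=cv2.resize(f["image"],None,fx=4,fy=4,interpolation=cv2.INTER_CUBIC).astype(int)
  for n,k,zs,uvs in(("redL",0,.052,{"top":(419,263),"scene":(174,159)}),("redS",0,.044,{"top":(430,174),"scene":(147,220)}),("grL",1,.052,{"top":(129,256),"scene":(407,170)}),("grS",1,.044,{"top":(118,193),"scene":(427,215)})):
    u,v=uvs[cam];w=80
    p=im[4*v-w:4*v+w,4*u-w:4*u+w];col=p[...,k]-p[...,2]; o=col.max()
    c0=np.uint8(np.clip(col,0,255));msk=col>25
    t,_=cv2.threshold(c0[msk],0,255,cv2.THRESH_OTSU)
    for th in(t,t+8):
      b=max(blobs(col>th,100),key=cv2.contourArea)
      (a,bb),wh,an=cv2.minAreaRect(b)
      M=cv2.moments(b);cen=(M["m10"]/M["m00"],M["m01"]/M["m00"])
      q=ray(f,((b[:,0]+[4*u-w,4*v-w])+.5)/4-.5,zs)[:,:2]
      (cx,cy),(s1,s2),ang=cv2.minAreaRect(np.float32(q*1000))
      print(cam,n,th,"c",round(cx,1),round(cy,1),"size",round(s1,1),round(s2,1),"yaw",round(ang,1))
```

```text
top redL 45.0 c 378.2 -313.1 size 40.7 42.5 yaw 79.8
top redL 53.0 c 377.7 -313.4 size 39.6 38.6 yaw 78.6
top redS 50.0 c 567.9 -343.4 size 26.8 29.2 yaw 79.9
top redS 58.0 c 567.2 -343.4 size 24.7 24.7 yaw 79.7
top grL 33.0 c 396.2 298.8 size 39.8 40.8 yaw 56.1Traceback (most recent call last):
  File "<stdin>", line 11, in <module>
ValueError: max() iterable argument is empty
```

```bash
cat > plan.py <<'E'
import sys,numpy as np
from bench import get_obs
from scipy.spatial.transform import Rotation as Ro
RACK={"red":((.5805,-.115),3.7),"green":((.577,.1207),-2.8)}
def rot(az,tilt=0): # tool x at azimuth az, tool z down, tilted so fingers point forward (rad)
    return (Ro.from_euler("z",az,degrees=True)*Ro.from_euler("y",-tilt)).as_matrix()@np.diag([1.,-1,-1])
def rackpose(c,x,h): # TCP at h above floor (normal), x along slope from stop
    (ox,oy),az=RACK[c];a=.35
    px=-.09+x*np.cos(a)-h*np.sin(a);pz=.022+x*np.sin(a)+h*np.cos(a);t=np.radians(az)
    return np.array([ox+px*np.cos(t),oy+px*np.sin(t),pz]),rot(az,a)
def plan(p,R):
    o=get_obs();R0=np.array(o["orientation"]);rv=np.degrees(Ro.from_matrix(R0.T@R).as_rotvec());n=int(np.ceil(abs(rv).max()/5-.02))
    s=R.T@(np.array(p)-o["eef_pos"]);m=int(np.ceil(np.linalg.norm(s)/.0400))
    print("rot",n,"rows of",(rv/5/max(n,1)).round(3).tolist(),"| then shift",m,"rows of",(s/.3/max(m,1)).round(4).tolist(), "total mm",(s*1000).round(1))
E
python3 -c "
from plan import *
plan((.378,-.3133,.10),rot(-11))"
```

```text
rot 7 rows of [-0.001, 0.0, 0.864] | then shift 8 rows of [0.0641, -0.0998, 0.0438] total mm [ 153.9 -239.6  105.1]
```

```bash
python3 -m jog '[{"dp":[0,0,0],"delta_rot":[0,0,0.864],"hand":1},{"dp":[0,0,0],"delta_rot":[0,0,0.864],"hand":1},{"dp":[0,0,0],"delta_rot":[0,0,0.864],"hand":1},{"dp":[0,0,0],"delta_rot":[0,0,0.864],"hand":1},{"dp":[0,0,0],"delta_rot":[0,0,0.864],"hand":1},{"dp":[0,0,0],"delta_rot":[0,0,0.864],"hand":1},{"dp":[0,0,0],"delta_rot":[0,0,0.864],"hand":1}]' 15
python3 -m jog '[{"dp":[0.064,-0.1,0.044],"delta_rot":[0,0,0],"hand":1},{"dp":[0.064,-0.1,0.044],"delta_rot":[0,0,0],"hand":1},{"dp":[0.064,-0.1,0.044],"delta_rot":[0,0,0],"hand":1},{"dp":[0.064,-0.1,0.044],"delta_rot":[0,0,0],"hand":1},{"dp":[0.064,-0.1,0.044],"delta_rot":[0,0,0],"hand":1},{"dp":[0.064,-0.1,0.044],"delta_rot":[0,0,0],"hand":1},{"dp":[0.064,-0.1,0.044],"delta_rot":[0,0,0],"hand":1},{"dp":[0.064,-0.1,0.044],"delta_rot":[0,0,0],"hand":1},{"dp":[0,0,0],"delta_rot":[0,0,0],"hand":1}]'
python3 -c "
from plan import *
plan((.378,-.3133,.016),rot(-11))
import cv2;from bench import grab_frame
cv2.imwrite('pics/top1.png',grab_frame('scene')['image'][100:260,90:290,::-1].repeat(3,0).repeat(3,1))"
```

```text
time: 0.78
eef_pos: [0.1812, -0.5192, 0.2053]
orientation: [[0.981, -0.195, -0.0], [-0.195, -0.981, 0.0], [-0.0, -0.0, -1.0]]
ft_force: [0.5, 0.3, 0.1]
width: 1.0
gripper_force: 0.0
time: 1.53
eef_pos: [0.3798, -0.3086, 0.0976]
orientation: [[0.982, -0.187, -0.002], [-0.187, -0.982, 0.003], [-0.003, -0.002, -1.0]]
ft_force: [-0.5, -0.3, 0.2]
width: 1.001
gripper_force: 0.0
rot 1 rows of [-0.028, 0.03, 0.045] | then shift 3 rows of [-0.001, 0.0055, 0.0906] total mm [-0.9  4.9 81.6]
```

View pics/top1.png

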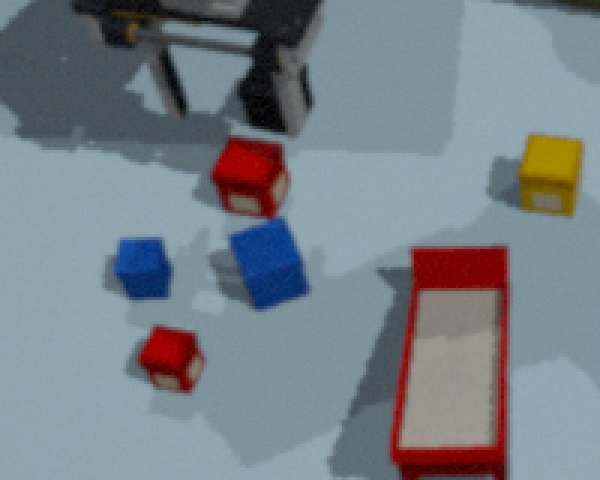

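The open fingers straddle the red large tin in crop coordinates: fingertips near (175,110) and (290,125), tin at (250,175). Next I'll descend and grip.

```bash
python3 -m jog '[{"dp":[0,0.005,0.07],"delta_rot":[0,0,0.04],"hand":1},{"dp":[0,0.005,0.07],"delta_rot":[0,0,0],"hand":1},{"dp":[0,0.003,0.07],"delta_rot":[0,0,0],"hand":1},{"dp":[0,0.003,0.06],"delta_rot":[0,0,0],"hand":1},{"dp":[0,0,0],"delta_rot":[0,0,0],"hand":1},{"dp":[0,0,0],"delta_rot":[0,0,0],"hand":-1},{"dp":[0,0,0],"delta_rot":[0,0,0],"hand":-1},{"dp":[0,0,0],"delta_rot":[0,0,0],"hand":-1},{"dp":[0,0,0],"delta_rot":[0,0,0],"hand":-1},{"dp":[0,0,0],"delta_rot":[0,0,0],"hand":-1},{"dp":[0,0,0],"delta_rot":[0,0,0],"hand":-1},{"dp":[0,0,0],"delta_rot":[0,0,0],"hand":-1}]' 15
```

```text
time: 2.58
eef_pos: [0.377, -0.3177, 0.0191]
orientation: [[0.981, -0.194, 0.0], [-0.194, -0.981, -0.0], [0.0, 0.0, -1.0]]
ft_force: [0.3, 0.6, 0.3]
width: 0.541
gripper_force: 0.4
```

```bash
python3 -m jog '[{"dp":[0,0,0],"delta_rot":[0,0,0],"hand":-1},{"dp":[0,0,0],"delta_rot":[0,0,0],"hand":-1},{"dp":[0,0,0],"delta_rot":[0,0,0],"hand":-1},{"dp":[0,0,-0.05],"delta_rot":[0,0,0],"hand":-1},{"dp":[0,0,-0.1],"delta_rot":[0,0,0],"hand":-1},{"dp":[0,0,-0.12],"delta_rot":[0,0,0],"hand":-1},{"dp":[0,0,-0.12],"delta_rot":[0,0,0],"hand":-1},{"dp":[0,0,-0.1],"delta_rot":[0,0,0],"hand":-1},{"dp":[0,0,0],"delta_rot":[0,0,0],"hand":-1},{"dp":[0,0,0],"delta_rot":[0,0,0],"hand":-1}]'
python3 -c "
from plan import *
plan(*rackpose('red',.029,.10))"
```

```text
time: 3.42
eef_pos: [0.3772, -0.318, 0.1667]
orientation: [[0.981, -0.194, 0.002], [-0.194, -0.981, -0.002], [0.002, 0.001, -1.0]]
ft_force: [-0.5, -0.4, -2.0]
width: 0.531
gripper_force: 15.0
rot 4 rows of [0.135, 0.992, -0.737] | then shift 6 rows of [0.0543, -0.1053, 0.044] total mm [  97.8 -189.5   79.1]
```

```bash
python3 -m jog '[{"dp":[0,0,0],"delta_rot":[0.135,0.99,-0.737],"hand":-1},{"dp":[0,0,0],"delta_rot":[0.135,0.99,-0.737],"hand":-1},{"dp":[0,0,0],"delta_rot":[0.135,0.99,-0.737],"hand":-1},{"dp":[0,0,0],"delta_rot":[0.135,0.99,-0.737],"hand":-1},{"dp":[0.047,-0.09,0.038],"delta_rot":[0,0,0],"hand":-1},{"dp":[0.047,-0.09,0.038],"delta_rot":[0,0,0],"hand":-1},{"dp":[0.047,-0.09,0.038],"delta_rot":[0,0,0],"hand":-1},{"dp":[0.047,-0.09,0.038],"delta_rot":[0,0,0],"hand":-1},{"dp":[0.047,-0.09,0.038],"delta_rot":[0,0,0],"hand":-1},{"dp":[0.047,-0.09,0.038],"delta_rot":[0,0,0],"hand":-1},{"dp":[0.043,-0.09,0.037],"delta_rot":[0,0,0],"hand":-1},{"dp":[0,0,0],"delta_rot":[0,0,0],"hand":-1}]'
python3 -m jog '[{"dp":[0,0,0],"delta_rot":[0,0,0],"hand":-1},{"dp":[0,0,0],"delta_rot":[0,0,0],"hand":-1}]'
python3 -c "
from plan import *
plan(*rackpose('red',.029,.023))
import cv2;from bench import grab_frame
for n in('scene','top'):
  f=grab_frame(n)['image'][:,:,::-1];f=f[120:320,150:350] if n=='scene' else f[90:290,230:430];cv2.imwrite(f'pics/p2{n}.png',f.repeat(2,0).repeat(2,1))
cv2.imwrite('pics/p2.png',cv2.hconcat([cv2.imread('pics/p2scene.png'),cv2.imread('pics/p2top.png')]))
"
```

```text
time: 4.42
eef_pos: [0.4831, -0.1171, 0.1217]
orientation: [[0.939, 0.068, 0.336], [0.063, -0.998, 0.027], [0.337, -0.004, -0.941]]
ft_force: [0.0, -0.2, -2.8]
width: 0.529
gripper_force: 15.0
time: 4.58
eef_pos: [0.4825, -0.1214, 0.1235]
orientation: [[0.939, 0.065, 0.338], [0.06, -0.998, 0.024], [0.339, -0.003, -0.941]]
ft_force: [-0.1, 0.2, -1.5]
width: 0.531
gripper_force: 15.0
rot 1 rows of [-0.03, 0.048, -0.005] | then shift 2 rows of [0.0032, -0.0001, 0.1253] total mm [ 1.9 -0.1 75.2]
```

View pics/p2.png

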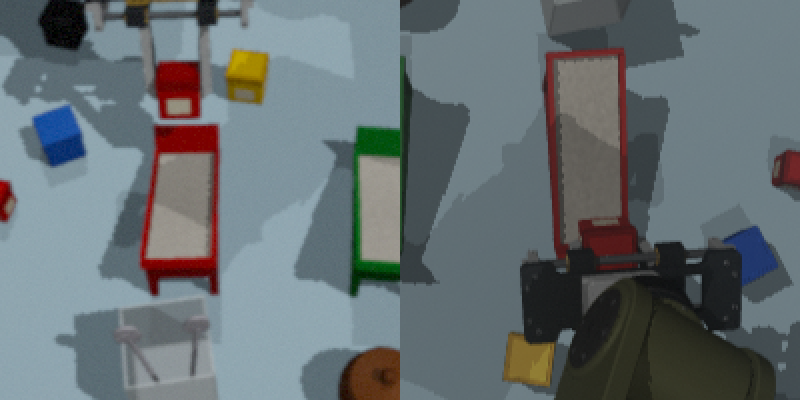

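The tin hangs centred over the low end of the red rack (scene crop (179,90), top crop (608,240)) and is parallel to the slope. Lowering it now.

```bash
python3 -m jog '[{"dp":[0.006,0,0.07],"delta_rot":[0,0,0],"hand":-1},{"dp":[0,0,0.06],"delta_rot":[0,0,0],"hand":-1},{"dp":[0,0,0.06],"delta_rot":[0,0,0],"hand":-1},{"dp":[0,0,0.045],"delta_rot":[0,0,0],"hand":-1},{"dp":[0,0,0.012],"delta_rot":[0,0,0],"hand":-1},{"dp":[0,0,0.005],"delta_rot":[0,0,0],"hand":-1},{"dp":[0,0,0],"delta_rot":[0,0,0],"hand":-1},{"dp":[0,0,0],"delta_rot":[0,0,0],"hand":-1}]'
python3 -c "
from plan import *
plan(*rackpose('red',.029,.021))"
```

```text
time: 5.35
eef_pos: [0.5107, -0.1199, 0.0551]
orientation: [[0.938, 0.064, 0.341], [0.06, -0.998, 0.023], [0.342, -0.001, -0.94]]
ft_force: [0.1, 0.5, -1.7]
width: 0.529
gripper_force: 15.0
rot 0 rows of [-0.014, 0.014, -0.01] | then shift 1 rows of [-0.0037, -0.0013, 0.0107] total mm [-1.1 -0.4  3.2]
```

```bash
python3 -m jog '[{"dp":[-0.003,0,0.008],"delta_rot":[0,0,0],"hand":-1},{"dp":[0,0,0],"delta_rot":[0,0,0],"hand":-1},{"dp":[0,0,0],"delta_rot":[0,0,0],"hand":-1}]'
python3 -m jog '[{"dp":[0,0,0],"delta_rot":[0,0,0],"hand":0.2},{"dp":[0,0,0],"delta_rot":[0,0,0],"hand":0.4},{"dp":[0,0,0],"delta_rot":[0,0,0],"hand":0.6},{"dp":[0,0,0],"delta_rot":[0,0,0],"hand":0.6},{"dp":[0,0,0],"delta_rot":[0,0,0],"hand":0.6},{"dp":[0,0,0],"delta_rot":[0,0,0],"hand":0.6},{"dp":[0,0,0],"delta_rot":[0,0,0],"hand":0.6}]'
```

```text
time: 5.6
eef_pos: [0.5105, -0.1195, 0.052]
orientation: [[0.938, 0.065, 0.34], [0.06, -0.998, 0.024], [0.341, -0.002, -0.94]]
ft_force: [-0.1, 0.2, -0.9]
width: 0.53
gripper_force: 15.0
time: 6.18
eef_pos: [0.5105, -0.1194, 0.0517]
orientation: [[0.938, 0.065, 0.34], [0.06, -0.998, 0.024], [0.341, -0.002, -0.94]]
ft_force: [-0.1, 0.6, 0.2]
width: 0.799
gripper_force: 0.0
```

Released. I'll retract along the tool axis, then take a picture from a position clear of the rack.

```bash
python3 -m jog '[{"dp":[0,0,-0.06],"delta_rot":[0,0,0],"hand":0.6},{"dp":[0,0,-0.12],"delta_rot":[0,0,0],"hand":0.8},{"dp":[0,0,-0.12],"delta_rot":[0,0,0],"hand":1},{"dp":[0,0,-0.1],"delta_rot":[0,0,0],"hand":1},{"dp":[0,0.1,-0.05],"delta_rot":[0,0,0],"hand":1},{"dp":[0,0.13,0],"delta_rot":[0,0,0],"hand":1},{"dp":[0,0.13,0],"delta_rot":[0,0,0],"hand":1},{"dp":[0,0.13,0],"delta_rot":[0,0,0],"hand":1},{"dp":[0,0.1,0],"delta_rot":[0,0,0],"hand":1},{"dp":[0,0,0],"delta_rot":[0,0,0],"hand":1}]'
python3 -c "
from plan import *
plan((.5675,-.3434,.12),rot(-10))
import cv2;from bench import grab_frame
a=[]
for n in('scene','top'):
  f=grab_frame(n)['image'][:,:,::-1];f=f[150:290,190:330] if n=='scene' else f[100:240,260:400];a.append(f.repeat(2,0).repeat(2,1))
cv2.imwrite('pics/p3.png',cv2.hconcat(a))
"
```

```text
time: 7.02
eef_pos: [0.4758, -0.3037, 0.1779]
orientation: [[0.938, 0.061, 0.34], [0.057, -0.998, 0.022], [0.341, -0.001, -0.94]]
ft_force: [0.1, 0.3, -0.5]
width: 1.002
gripper_force: 0.0
rot 4 rows of [-0.121, -0.991, 0.668] | then shift 3 rows of [0.1081, 0.0258, 0.0643] total mm [97.2 23.2 57.9]
```

View pics/p3.png

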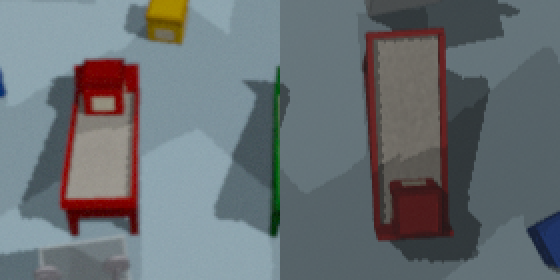

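The red large tin sits flat at the stop, roughly mid-lane: top crop (418,210), lane middle 413, with the offset mostly parallax. Now the red small tin.

```bash
python3 -m jog '[{"dp":[0,0,0],"delta_rot":[-0.121,-0.991,0.668],"hand":1},{"dp":[0,0,0],"delta_rot":[-0.121,-0.991,0.668],"hand":1},{"dp":[0,0,0],"delta_rot":[-0.121,-0.991,0.668],"hand":1},{"dp":[0,0,0],"delta_rot":[-0.121,-0.991,0.668],"hand":1},{"dp":[0.08,0.019,0.048],"delta_rot":[0,0,0],"hand":1},{"dp":[0.08,0.019,0.048],"delta_rot":[0,0,0],"hand":1},{"dp":[0.08,0.019,0.048],"delta_rot":[0,0,0],"hand":1},{"dp":[0.08,0.019,0.048],"delta_rot":[0,0,0],"hand":1},{"dp":[0,0,0],"delta_rot":[0,0,0],"hand":1},{"dp":[0,0,0],"delta_rot":[0,0,0],"hand":1},{"dp":[0,0,0],"delta_rot":[0,0,0],"hand":1}]'
python3 -c "
from plan import *
plan((.5675,-.3434,.015),rot(-10))"
```

```text
time: 8.03
eef_pos: [0.5667, -0.3371, 0.1212]
orientation: [[0.986, -0.169, 0.0], [-0.169, -0.986, 0.0], [0.0, -0.0, -1.0]]
ft_force: [0.1, 0.3, -0.1]
width: 0.996
gripper_force: 0.0
rot 1 rows of [-0.005, -0.002, 0.052] | then shift 3 rows of [0.0021, 0.0068, 0.118] total mm [  1.8   6.1 106.2]
```

```bash
python3 -m jog '[{"dp":[0.006,0.02,0.08],"delta_rot":[0,0,0.05],"hand":1},{"dp":[0,0,0.09],"delta_rot":[0,0,0],"hand":1},{"dp":[0,0,0.08],"delta_rot":[0,0,0],"hand":1},{"dp":[0,0,0.07],"delta_rot":[0,0,0],"hand":1},{"dp":[0,0,0.033],"delta_rot":[0,0,0],"hand":1},{"dp":[0,0,0],"delta_rot":[0,0,0],"hand":1},{"dp":[0,0,0],"delta_rot":[0,0,0],"hand":1}]'
python3 -m jog '[{"dp":[0,0,0],"delta_rot":[0,0,0],"hand":-1},{"dp":[0,0,0],"delta_rot":[0,0,0],"hand":-1},{"dp":[0,0,0],"delta_rot":[0,0,0],"hand":-1},{"dp":[0,0,0],"delta_rot":[0,0,0],"hand":-1},{"dp":[0,0,0],"delta_rot":[0,0,0],"hand":-1},{"dp":[0,0,0],"delta_rot":[0,0,0],"hand":-1},{"dp":[0,0,0],"delta_rot":[0,0,0],"hand":-1},{"dp":[0,0,0],"delta_rot":[0,0,0],"hand":-1},{"dp":[0,0,0],"delta_rot":[0,0,0],"hand":-1},{"dp":[0,0,0],"delta_rot":[0,0,0],"hand":-1},{"dp":[0,0,0],"delta_rot":[0,0,0],"hand":-1},{"dp":[0,0,0],"delta_rot":[0,0,0],"hand":-1}]' 12
```

```text
time: 8.62
eef_pos: [0.5678, -0.3442, 0.0163]
orientation: [[0.985, -0.174, 0.001], [-0.174, -0.985, -0.0], [0.001, -0.0, -1.0]]
ft_force: [0.0, -0.7, 0.6]
width: 1.005
gripper_force: 0.0
time: 9.62
eef_pos: [0.5675, -0.3442, 0.0147]
orientation: [[0.985, -0.175, -0.0], [-0.175, -0.985, 0.001], [-0.0, -0.001, -1.0]]
ft_force: [-0.4, 0.5, -0.0]
width: 0.382
gripper_force: 12.0
```

```bash
python3 -m jog '[{"dp":[0,0,-0.05],"delta_rot":[0,0,0],"hand":-1},{"dp":[0,0,-0.1],"delta_rot":[0,0,0],"hand":-1},{"dp":[0,0,-0.12],"delta_rot":[0,0,0],"hand":-1},{"dp":[0,0,-0.12],"delta_rot":[0,0,0],"hand":-1},{"dp":[0,0,-0.12],"delta_rot":[0,0,0],"hand":-1},{"dp":[0,0,-0.08],"delta_rot":[0,0,0],"hand":-1},{"dp":[0,0,0],"delta_rot":[0,0,0],"hand":-1},{"dp":[0,0,0],"delta_rot":[0,0,0],"hand":-1},{"dp":[0,0,0],"delta_rot":[0,0,0],"hand":-1}]'
python3 -c "
from plan import *
plan(*rackpose('red',.075,.10))"
```

```text
time: 10.37
eef_pos: [0.5672, -0.3441, 0.1904]
orientation: [[0.985, -0.175, -0.001], [-0.175, -0.985, 0.002], [-0.002, -0.001, -1.0]]
ft_force: [1.0, 0.3, -1.1]
width: 0.382
gripper_force: 12.0
rot 4 rows of [0.116, 1.002, -0.681] | then shift 6 rows of [-0.0227, -0.1265, 0.0205] total mm [ -40.9 -227.7   36.9]
```

```bash
python3 -m jog '[{"dp":[0,0,0],"delta_rot":[0.116,1,-0.681],"hand":-1},{"dp":[0,0,0],"delta_rot":[0.116,1,-0.681],"hand":-1},{"dp":[0,0,0],"delta_rot":[0.116,1,-0.681],"hand":-1},{"dp":[0,0,0],"delta_rot":[0.116,1,-0.681],"hand":-1},{"dp":[-0.02,-0.108,0.018],"delta_rot":[0,0,0],"hand":-1},{"dp":[-0.02,-0.108,0.018],"delta_rot":[0,0,0],"hand":-1},{"dp":[-0.02,-0.108,0.018],"delta_rot":[0,0,0],"hand":-1},{"dp":[-0.02,-0.108,0.018],"delta_rot":[0,0,0],"hand":-1},{"dp":[-0.02,-0.108,0.018],"delta_rot":[0,0,0],"hand":-1},{"dp":[-0.02,-0.108,0.018],"delta_rot":[0,0,0],"hand":-1},{"dp":[-0.017,-0.108,0.016],"delta_rot":[0,0,0],"hand":-1},{"dp":[0,0,0],"delta_rot":[0,0,0],"hand":-1}]'
python3 -m jog '[{"dp":[0,0,0],"delta_rot":[0,0,0],"hand":-1},{"dp":[0,0,0],"delta_rot":[0,0,0],"hand":-1},{"dp":[0,0,0],"delta_rot":[0,0,0],"hand":-1}]'
python3 -c "
from plan import *
plan(*rackpose('red',.075,.018))
import cv2;from bench import grab_frame
a=[]
for n in('scene','top'):
  f=grab_frame(n)['image'][:,:,::-1];f=f[150:290,190:330] if n=='scene' else f[100:240,260:400];a.append(f.repeat(2,0).repeat(2,1))
cv2.imwrite('pics/p4.png',cv2.hconcat(a))
"
```

```text
time: 11.37
eef_pos: [0.5249, -0.1152, 0.1395]
orientation: [[0.939, 0.067, 0.338], [0.063, -0.998, 0.024], [0.339, -0.002, -0.941]]
ft_force: [-0.9, -0.3, -0.6]
width: 0.381
gripper_force: 12.0
time: 11.62
eef_pos: [0.5272, -0.1205, 0.1421]
orientation: [[0.937, 0.063, 0.342], [0.06, -0.998, 0.021], [0.343, 0.001, -0.939]]
ft_force: [-0.5, -1.1, -0.8]
width: 0.383
gripper_force: 12.0
rot 0 rows of [0.013, -0.002, -0.008] | then shift 3 rows of [-0.0005, -0.0023, 0.0915] total mm [-0.4 -2.1 82.3]
```

View pics/p4.png

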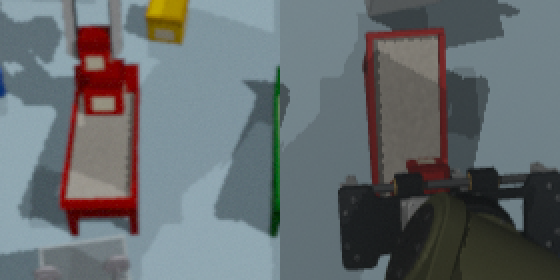

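The small tin hangs above the lane just behind the large one (scene crop (95,50)). Lowering it now.

```bash
python3 -m jog '[{"dp":[0,-0.007,0.06],"delta_rot":[0,0,0],"hand":-1},{"dp":[0,0,0.07],"delta_rot":[0,0,0],"hand":-1},{"dp":[0,0,0.06],"delta_rot":[0,0,0],"hand":-1},{"dp":[0,0,0.05],"delta_rot":[0,0,0],"hand":-1},{"dp":[0,0,0.025],"delta_rot":[0,0,0],"hand":-1},{"dp":[0,0,0.008],"delta_rot":[0,0,0],"hand":-1},{"dp":[0,0,0],"delta_rot":[0,0,0],"hand":-1},{"dp":[0,0,0],"delta_rot":[0,0,0],"hand":-1},{"dp":[0,0,0],"delta_rot":[0,0,0],"hand":-1}]'
python3 -c "
from plan import *
plan(*rackpose('red',.075,.0165))"
```

```text
time: 12.47
eef_pos: [0.5554, -0.1161, 0.0665]
orientation: [[0.937, 0.064, 0.344], [0.061, -0.998, 0.021], [0.345, 0.001, -0.939]]
ft_force: [0.4, 0.8, -0.6]
width: 0.381
gripper_force: 12.0
rot 1 rows of [0.017, -0.022, 0.003] | then shift 1 rows of [-0.0039, 0.0017, 0.0103] total mm [-1.2  0.5  3.1]
```

```bash
python3 -m jog '[{"dp":[-0.003,0,0.01],"delta_rot":[0,0,0],"hand":-1},{"dp":[0,0,0],"delta_rot":[0,0,0],"hand":-1},{"dp":[0,0,0],"delta_rot":[0,0,0],"hand":-1},{"dp":[0,0,0],"delta_rot":[0,0,0],"hand":-0.1},{"dp":[0,0,0],"delta_rot":[0,0,0],"hand":0.1},{"dp":[0,0,0],"delta_rot":[0,0,0],"hand":0.3},{"dp":[0,0,0],"delta_rot":[0,0,0],"hand":0.5},{"dp":[0,0,0],"delta_rot":[0,0,0],"hand":0.5},{"dp":[0,0,0],"delta_rot":[0,0,0],"hand":0.5},{"dp":[0,0,0],"delta_rot":[0,0,0],"hand":0.5},{"dp":[0,0,0],"delta_rot":[0,0,0],"hand":0.5}]'
python3 -m jog '[{"dp":[0,0,-0.06],"delta_rot":[0,0,0],"hand":0.6},{"dp":[0,0,-0.12],"delta_rot":[0,0,0],"hand":0.8},{"dp":[0,0,-0.12],"delta_rot":[0,0,0],"hand":1},{"dp":[0,0,-0.12],"delta_rot":[0,0,0],"hand":1},{"dp":[0,-0.1,-0.05],"delta_rot":[0,0,0],"hand":1},{"dp":[0,-0.13,0],"delta_rot":[0,0,0],"hand":1},{"dp":[0,-0.13,0],"delta_rot":[0,0,0],"hand":1},{"dp":[0,-0.13,0],"delta_rot":[0,0,0],"hand":1},{"dp":[0,-0.13,0],"delta_rot":[0,0,0],"hand":1},{"dp":[0,-0.1,0],"delta_rot":[0,0,0],"hand":1},{"dp":[0,0,0],"delta_rot":[0,0,0],"hand":1},{"dp":[0,0,0],"delta_rot":[0,0,0],"hand":1}]'
python3 -c "
from plan import *
plan((.396,.300,.11),rot(56))
import cv2;from bench import grab_frame
a=[]
for n in('scene','top'):
  f=grab_frame(n)['image'][:,:,::-1];f=f[150:290,190:330] if n=='scene' else f[100:240,260:400];a.append(f.repeat(2,0).repeat(2,1))
cv2.imwrite('pics/p5.png',cv2.hconcat(a))
"
```

```text
time: 13.38
eef_pos: [0.5553, -0.1158, 0.0624]
orientation: [[0.937, 0.064, 0.343], [0.061, -0.998, 0.021], [0.344, 0.001, -0.939]]
ft_force: [-0.2, 0.1, 0.6]
width: 0.747
gripper_force: 0.0
time: 14.38
eef_pos: [0.4928, 0.098, 0.1946]
orientation: [[0.937, 0.068, 0.343], [0.064, -0.998, 0.022], [0.343, 0.001, -0.939]]
ft_force: [0.4, -0.5, -0.4]
width: 0.998
gripper_force: 0.0
rot 11 rows of [0.167, -0.339, -0.938] | then shift 6 rows of [0.063, -0.1073, 0.047] total mm [ 113.4 -193.2   84.6]
```

View pics/p5.png

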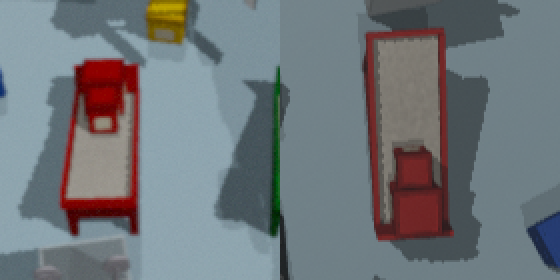

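The red pair is seated, with the small tin touching the large one: top crop (413,168) behind (418,210). Next is the green large tin.

```bash
python3 -m jog '[{"dp":[0,0,0],"delta_rot":[0.167,-0.339,-0.938],"hand":1},{"dp":[0,0,0],"delta_rot":[0.167,-0.339,-0.938],"hand":1},{"dp":[0,0,0],"delta_rot":[0.167,-0.339,-0.938],"hand":1},{"dp":[0,0,0],"delta_rot":[0.167,-0.339,-0.938],"hand":1},{"dp":[0,0,0],"delta_rot":[0.167,-0.339,-0.938],"hand":1},{"dp":[0,0,0],"delta_rot":[0.167,-0.339,-0.938],"hand":1},{"dp":[0,0,0],"delta_rot":[0.167,-0.339,-0.938],"hand":1},{"dp":[0,0,0],"delta_rot":[0.167,-0.339,-0.938],"hand":1},{"dp":[0,0,0],"delta_rot":[0.167,-0.339,-0.938],"hand":1},{"dp":[0,0,0],"delta_rot":[0.167,-0.339,-0.938],"hand":1},{"dp":[0,0,0],"delta_rot":[0.167,-0.339,-0.938],"hand":1}]'
python3 -m jog '[{"dp":[0.054,-0.092,0.04],"delta_rot":[0,0,0],"hand":1},{"dp":[0.054,-0.092,0.04],"delta_rot":[0,0,0],"hand":1},{"dp":[0.054,-0.092,0.04],"delta_rot":[0,0,0],"hand":1},{"dp":[0.054,-0.092,0.04],"delta_rot":[0,0,0],"hand":1},{"dp":[0.054,-0.092,0.04],"delta_rot":[0,0,0],"hand":1},{"dp":[0.054,-0.092,0.04],"delta_rot":[0,0,0],"hand":1},{"dp":[0.054,-0.092,0.04],"delta_rot":[0,0,0],"hand":1},{"dp":[0,0,0],"delta_rot":[0,0,0],"hand":1},{"dp":[0,0,0],"delta_rot":[0,0,0],"hand":1},{"dp":[0,0,0],"delta_rot":[0,0,0],"hand":1}]'
python3 -c "
from plan import *
plan((.396,.300,.017),rot(56))
import cv2;from bench import grab_frame
a=[]
for n in('scene','top'):
  f=grab_frame(n)['image'][:,:,::-1];f=f[100:240,340:480] if n=='scene' else f[180:320,60:200];a.append(f.repeat(2,0).repeat(2,1))
cv2.imwrite('pics/p6.png',cv2.hconcat(a))
"
```

```text
time: 15.4
eef_pos: [0.4933, 0.095, 0.1946]
orientation: [[0.56, 0.828, -0.001], [0.828, -0.56, -0.0], [-0.001, -0.001, -1.0]]
ft_force: [0.1, -0.5, 0.6]
width: 1.001
gripper_force: 0.0
time: 16.23
eef_pos: [0.3976, 0.298, 0.1108]
orientation: [[0.562, 0.827, 0.0], [0.827, -0.562, 0.0], [0.0, 0.0, -1.0]]
ft_force: [-0.3, 1.0, -0.0]
width: 1.001
gripper_force: 0.0
rot 1 rows of [0.002, -0.002, -0.044] | then shift 3 rows of [0.0009, -0.0028, 0.1042] total mm [ 0.8 -2.5 93.8]
```

View pics/p6.png

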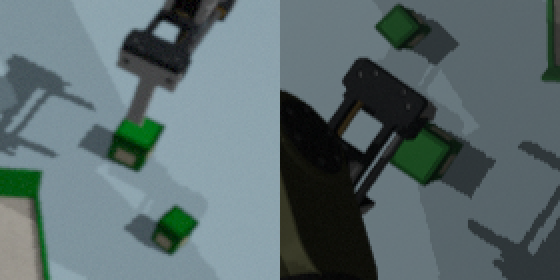

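Allowing for parallax, the fingers at about (410,130) and (365,190) straddle the green lid at (418,153) in the top crop. Descending and gripping.

```bash
python3 -m jog '[{"dp":[0.003,-0.008,0.07],"delta_rot":[0,0,-0.04],"hand":1},{"dp":[0,0,0.07],"delta_rot":[0,0,0],"hand":1},{"dp":[0,0,0.07],"delta_rot":[0,0,0],"hand":1},{"dp":[0,0,0.07],"delta_rot":[0,0,0],"hand":1},{"dp":[0,0,0.032],"delta_rot":[0,0,0],"hand":1},{"dp":[0,0,0],"delta_rot":[0,0,0],"hand":1},{"dp":[0,0,0],"delta_rot":[0,0,0],"hand":1}]'
python3 -m jog '[{"dp":[0,0,0],"delta_rot":[0,0,0],"hand":-1},{"dp":[0,0,0],"delta_rot":[0,0,0],"hand":-1},{"dp":[0,0,0],"delta_rot":[0,0,0],"hand":-1},{"dp":[0,0,0],"delta_rot":[0,0,0],"hand":-1},{"dp":[0,0,0],"delta_rot":[0,0,0],"hand":-1},{"dp":[0,0,0],"delta_rot":[0,0,0],"hand":-1},{"dp":[0,0,0],"delta_rot":[0,0,0],"hand":-1},{"dp":[0,0,0],"delta_rot":[0,0,0],"hand":-1},{"dp":[0,0,0],"delta_rot":[0,0,0],"hand":-1},{"dp":[0,0,0],"delta_rot":[0,0,0],"hand":-1},{"dp":[0,0,0],"delta_rot":[0,0,0],"hand":-1}]' 15
python3 -m jog '[{"dp":[0,0,-0.05],"delta_rot":[0,0,0],"hand":-1},{"dp":[0,0,-0.1],"delta_rot":[0,0,0],"hand":-1},{"dp":[0,0,-0.12],"delta_rot":[0,0,0],"hand":-1},{"dp":[0,0,-0.12],"delta_rot":[0,0,0],"hand":-1},{"dp":[0,0,-0.12],"delta_rot":[0,0,0],"hand":-1},{"dp":[0,0,0],"delta_rot":[0,0,0],"hand":-1},{"dp":[0,0,0],"delta_rot":[0,0,0],"hand":-1},{"dp":[0,0,0],"delta_rot":[0,0,0],"hand":-1}]'
python3 -c "
from plan import *
plan(*rackpose('green',.029,.10))"
```

```text
time: 16.92
eef_pos: [0.3959, 0.3008, 0.0176]
orientation: [[0.559, 0.829, 0.0], [0.829, -0.559, 0.0], [0.0, 0.0, -1.0]]
ft_force: [-0.3, 0.4, 1.2]
width: 1.002
gripper_force: 0.0
time: 17.83
eef_pos: [0.3955, 0.3012, 0.0171]
orientation: [[0.559, 0.83, 0.0], [0.83, -0.559, 0.0], [0.0, 0.0, -1.0]]
ft_force: [-0.6, -1.2, 3.1]
width: 0.533
gripper_force: 15.0
time: 18.5
eef_pos: [0.3949, 0.3008, 0.1689]
orientation: [[0.559, 0.829, -0.001], [0.829, -0.559, -0.001], [-0.001, -0.0, -1.0]]
ft_force: [0.6, 1.0, -1.6]
width: 0.535
gripper_force: 15.0
rot 12 rows of [-0.171, 0.306, 0.97] | then shift 5 rows of [0.0488, 0.114, 0.0484] total mm [ 73.2 171.   72.5]
```

```bash
python3 -m jog '[{"dp":[0,0,0],"delta_rot":[-0.171,0.306,0.97],"hand":-1},{"dp":[0,0,0],"delta_rot":[-0.171,0.306,0.97],"hand":-1},{"dp":[0,0,0],"delta_rot":[-0.171,0.306,0.97],"hand":-1},{"dp":[0,0,0],"delta_rot":[-0.171,0.306,0.97],"hand":-1},{"dp":[0,0,0],"delta_rot":[-0.171,0.306,0.97],"hand":-1},{"dp":[0,0,0],"delta_rot":[-0.171,0.306,0.97],"hand":-1},{"dp":[0,0,0],"delta_rot":[-0.171,0.306,0.97],"hand":-1},{"dp":[0,0,0],"delta_rot":[-0.171,0.306,0.97],"hand":-1},{"dp":[0,0,0],"delta_rot":[-0.171,0.306,0.97],"hand":-1},{"dp":[0,0,0],"delta_rot":[-0.171,0.306,0.97],"hand":-1},{"dp":[0,0,0],"delta_rot":[-0.171,0.306,0.97],"hand":-1},{"dp":[0,0,0],"delta_rot":[-0.171,0.306,0.97],"hand":-1}]'
python3 -m jog '[{"dp":[0.041,0.095,0.04],"delta_rot":[0,0,0],"hand":-1},{"dp":[0.041,0.095,0.04],"delta_rot":[0,0,0],"hand":-1},{"dp":[0.041,0.095,0.04],"delta_rot":[0,0,0],"hand":-1},{"dp":[0.041,0.095,0.04],"delta_rot":[0,0,0],"hand":-1},{"dp":[0.041,0.095,0.04],"delta_rot":[0,0,0],"hand":-1},{"dp":[0.039,0.095,0.04],"delta_rot":[0,0,0],"hand":-1},{"dp":[0,0,0],"delta_rot":[0,0,0],"hand":-1},{"dp":[0,0,0],"delta_rot":[0,0,0],"hand":-1},{"dp":[0,0,0],"delta_rot":[0,0,0],"hand":-1}]'
python3 -c "
from plan import *
plan(*rackpose('green',.029,.020))
import cv2;from bench import grab_frame
a=[]
for n in('scene','top'):
  f=grab_frame(n)['image'][:,:,::-1];f=f[150:290,260:400] if n=='scene' else f[110:250,140:280];a.append(f.repeat(2,0).repeat(2,1))
cv2.imwrite('pics/p7.png',cv2.hconcat(a))
"
```

```text
time: 19.5
eef_pos: [0.3946, 0.3006, 0.168]
orientation: [[0.938, -0.052, 0.343], [-0.049, -0.999, -0.018], [0.343, -0.0, -0.939]]
ft_force: [0.0, -0.7, -1.5]
width: 0.526
gripper_force: 15.0
time: 20.25
eef_pos: [0.4798, 0.1259, 0.1263]
orientation: [[0.938, -0.049, 0.342], [-0.046, -0.999, -0.016], [0.342, -0.001, -0.94]]
ft_force: [0.0, -0.4, -0.9]
width: 0.532
gripper_force: 15.0
rot 0 rows of [-0.01, 0.008, -0.002] | then shift 3 rows of [0.0002, 0.0005, 0.0894] total mm [ 0.2  0.5 80.5]
```

View pics/p7.png

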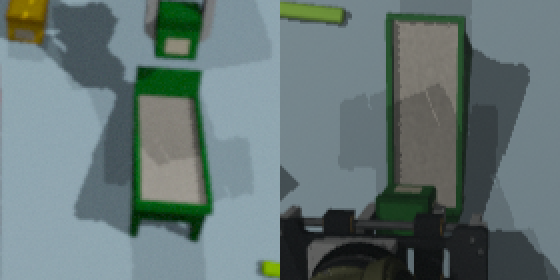

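The green large tin hangs centred over the low end of its rack (scene crop (178,35), top crop (406,200)). Lowering and releasing.

```bash
python3 -m jog '[{"dp":[0,0,0.06],"delta_rot":[0,0,0],"hand":-1},{"dp":[0,0,0.065],"delta_rot":[0,0,0],"hand":-1},{"dp":[0,0,0.06],"delta_rot":[0,0,0],"hand":-1},{"dp":[0,0,0.05],"delta_rot":[0,0,0],"hand":-1},{"dp":[0,0,0.025],"delta_rot":[0,0,0],"hand":-1},{"dp":[0,0,0.008],"delta_rot":[0,0,0],"hand":-1},{"dp":[0,0,0],"delta_rot":[0,0,0],"hand":-1},{"dp":[0,0,0],"delta_rot":[0,0,0],"hand":-1},{"dp":[0,0,0],"delta_rot":[0,0,0],"hand":-1}]'
python3 -c "
from plan import *
plan(*rackpose('green',.029,.019))"
```

```text
time: 21.1
eef_pos: [0.5083, 0.1249, 0.0528]
orientation: [[0.937, -0.048, 0.345], [-0.046, -0.999, -0.015], [0.346, -0.002, -0.938]]
ft_force: [-0.4, 0.4, -1.2]
width: 0.531
gripper_force: 15.0
rot 1 rows of [-0.021, -0.032, 0.003] | then shift 1 rows of [-0.005, 0.0028, 0.009] total mm [-1.5  0.8  2.7]
```

```bash
python3 -m jog '[{"dp":[-0.003,0.002,0.009],"delta_rot":[0,0,0],"hand":-1},{"dp":[0,0,0],"delta_rot":[0,0,0],"hand":-1},{"dp":[0,0,0],"delta_rot":[0,0,0],"hand":-1},{"dp":[0,0,0],"delta_rot":[0,0,0],"hand":0.2},{"dp":[0,0,0],"delta_rot":[0,0,0],"hand":0.4},{"dp":[0,0,0],"delta_rot":[0,0,0],"hand":0.6},{"dp":[0,0,0],"delta_rot":[0,0,0],"hand":0.6},{"dp":[0,0,0],"delta_rot":[0,0,0],"hand":0.6},{"dp":[0,0,0],"delta_rot":[0,0,0],"hand":0.6},{"dp":[0,0,0],"delta_rot":[0,0,0],"hand":0.6}]'
python3 -m jog '[{"dp":[0,0,-0.06],"delta_rot":[0,0,0],"hand":0.6},{"dp":[0,0,-0.12],"delta_rot":[0,0,0],"hand":0.8},{"dp":[0,0,-0.12],"delta_rot":[0,0,0],"hand":1},{"dp":[0,0,-0.1],"delta_rot":[0,0,0],"hand":1},{"dp":[0,-0.1,-0.07],"delta_rot":[0,0,0],"hand":1},{"dp":[0,-0.13,0],"delta_rot":[0,0,0],"hand":1},{"dp":[0,-0.13,0],"delta_rot":[0,0,0],"hand":1},{"dp":[0,-0.13,0],"delta_rot":[0,0,0],"hand":1},{"dp":[0,-0.13,0],"delta_rot":[0,0,0],"hand":1},{"dp":[0,0,0],"delta_rot":[0,0,0],"hand":1},{"dp":[0,0,0],"delta_rot":[0,0,0],"hand":1}]'
python3 -c "
from plan import *
plan((.5313,.327,.11),rot(41.2))
import cv2;from bench import grab_frame
a=[]
for n in('scene','top'):
  f=grab_frame(n)['image'][:,:,::-1];f=f[150:290,310:450] if n=='scene' else f[110:250,110:250];a.append(f.repeat(2,0).repeat(2,1))
cv2.imwrite('pics/p8.png',cv2.hconcat(a))
"
```

```text
time: 21.93
eef_pos: [0.5082, 0.124, 0.0491]
orientation: [[0.938, -0.048, 0.344], [-0.046, -0.999, -0.015], [0.344, -0.001, -0.939]]
ft_force: [0.4, -0.2, -0.6]
width: 0.799
gripper_force: 0.0
time: 22.85
eef_pos: [0.4681, 0.3134, 0.181]
orientation: [[0.938, -0.046, 0.343], [-0.043, -0.999, -0.015], [0.343, -0.001, -0.939]]
ft_force: [0.7, -0.9, -0.0]
width: 1.0
gripper_force: 0.0
rot 9 rows of [0.17, -0.425, -0.964] | then shift 3 rows of [0.0628, 0.0348, 0.0789] total mm [56.5 31.3 71. ]
```

View pics/p8.png

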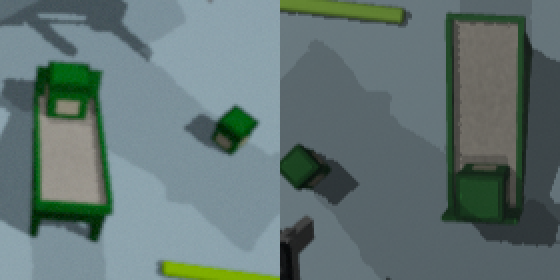

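The green large tin is seated at the stop (top crop (482,195)). The small green tin has not moved, and appears at (300,165). I'll fetch it next.

```bash
python3 -m jog '[{"dp":[0,0,0],"delta_rot":[0.17,-0.425,-0.964],"hand":1},{"dp":[0,0,0],"delta_rot":[0.17,-0.425,-0.964],"hand":1},{"dp":[0,0,0],"delta_rot":[0.17,-0.425,-0.964],"hand":1},{"dp":[0,0,0],"delta_rot":[0.17,-0.425,-0.964],"hand":1},{"dp":[0,0,0],"delta_rot":[0.17,-0.425,-0.964],"hand":1},{"dp":[0,0,0],"delta_rot":[0.17,-0.425,-0.964],"hand":1},{"dp":[0,0,0],"delta_rot":[0.17,-0.425,-0.964],"hand":1},{"dp":[0,0,0],"delta_rot":[0.17,-0.425,-0.964],"hand":1},{"dp":[0,0,0],"delta_rot":[0.17,-0.425,-0.964],"hand":1},{"dp":[0,0,0],"delta_rot":[0,0,0],"hand":1}]'
python3 -m jog '[{"dp":[0.047,0.026,0.06],"delta_rot":[0,0,0],"hand":1},{"dp":[0.047,0.026,0.06],"delta_rot":[0,0,0],"hand":1},{"dp":[0.047,0.026,0.06],"delta_rot":[0,0,0],"hand":1},{"dp":[0.047,0.026,0.057],"delta_rot":[0,0,0],"hand":1},{"dp":[0,0,0],"delta_rot":[0,0,0],"hand":1},{"dp":[0,0,0],"delta_rot":[0,0,0],"hand":1},{"dp":[0,0,0],"delta_rot":[0,0,0],"hand":1}]'
python3 -c "
from plan import *
plan((.5313,.327,.014),rot(41.2))"
```

```text
time: 23.78
eef_pos: [0.4695, 0.3106, 0.1818]
orientation: [[0.753, 0.658, -0.001], [0.658, -0.753, 0.0], [-0.0, -0.001, -1.0]]
ft_force: [0.1, -1.4, -1.1]
width: 1.002
gripper_force: 0.0
time: 24.37
eef_pos: [0.5316, 0.3251, 0.1117]
orientation: [[0.755, 0.655, 0.002], [0.655, -0.755, 0.001], [0.002, 0.0, -1.0]]
ft_force: [-0.0, -0.3, -0.0]
width: 1.002
gripper_force: 0.0
rot 1 rows of [0.004, -0.026, -0.05] | then shift 3 rows of [0.0011, -0.0018, 0.1086] total mm [ 1.  -1.6 97.7]
```

```bash
python3 -m jog '[{"dp":[0.003,-0.005,0.07],"delta_rot":[0,0,-0.05],"hand":1},{"dp":[0,0,0.08],"delta_rot":[0,0,0],"hand":1},{"dp":[0,0,0.08],"delta_rot":[0,0,0],"hand":1},{"dp":[0,0,0.065],"delta_rot":[0,0,0],"hand":1},{"dp":[0,0,0.03],"delta_rot":[0,0,0],"hand":1},{"dp":[0,0,0],"delta_rot":[0,0,0],"hand":1},{"dp":[0,0,0],"delta_rot":[0,0,0],"hand":1}]'
python3 -m jog '[{"dp":[0,0,0],"delta_rot":[0,0,0],"hand":-1},{"dp":[0,0,0],"delta_rot":[0,0,0],"hand":-1},{"dp":[0,0,0],"delta_rot":[0,0,0],"hand":-1},{"dp":[0,0,0],"delta_rot":[0,0,0],"hand":-1},{"dp":[0,0,0],"delta_rot":[0,0,0],"hand":-1},{"dp":[0,0,0],"delta_rot":[0,0,0],"hand":-1},{"dp":[0,0,0],"delta_rot":[0,0,0],"hand":-1},{"dp":[0,0,0],"delta_rot":[0,0,0],"hand":-1},{"dp":[0,0,0],"delta_rot":[0,0,0],"hand":-1},{"dp":[0,0,0],"delta_rot":[0,0,0],"hand":-1},{"dp":[0,0,0],"delta_rot":[0,0,0],"hand":-1},{"dp":[0,0,0],"delta_rot":[0,0,0],"hand":-1}]' 12
python3 -m jog '[{"dp":[0,0,-0.05],"delta_rot":[0,0,0],"hand":-1},{"dp":[0,0,-0.1],"delta_rot":[0,0,0],"hand":-1},{"dp":[0,0,-0.12],"delta_rot":[0,0,0],"hand":-1},{"dp":[0,0,-0.12],"delta_rot":[0,0,0],"hand":-1},{"dp":[0,0,-0.12],"delta_rot":[0,0,0],"hand":-1},{"dp":[0,0,-0.07],"delta_rot":[0,0,0],"hand":-1},{"dp":[0,0,0],"delta_rot":[0,0,0],"hand":-1},{"dp":[0,0,0],"delta_rot":[0,0,0],"hand":-1},{"dp":[0,0,0],"delta_rot":[0,0,0],"hand":-1}]'
python3 -c "
from plan import *
plan(*rackpose('green',.075,.10))"
```

```text
time: 24.95
eef_pos: [0.5318, 0.3276, 0.0146]
orientation: [[0.751, 0.66, 0.002], [0.66, -0.751, 0.001], [0.002, 0.0, -1.0]]
ft_force: [0.6, -1.0, 0.7]
width: 0.997
gripper_force: 0.0
time: 25.95
eef_pos: [0.5315, 0.3273, 0.0131]
orientation: [[0.751, 0.66, 0.001], [0.66, -0.751, 0.001], [0.001, -0.0, -1.0]]
ft_force: [-0.1, 0.5, 0.1]
width: 0.388
gripper_force: 11.9
time: 26.7
eef_pos: [0.5309, 0.327, 0.1857]
orientation: [[0.751, 0.66, -0.001], [0.66, -0.751, -0.0], [-0.001, -0.0, -1.0]]
ft_force: [0.4, 0.9, -0.5]
width: 0.383
gripper_force: 11.9
rot 9 rows of [-0.172, 0.425, 0.97] | then shift 6 rows of [-0.0072, 0.1132, 0.0234] total mm [-13.  203.8  42.2]
```

```bash
python3 -m jog '[{"dp":[0,0,0],"delta_rot":[-0.172,0.425,0.97],"hand":-1},{"dp":[0,0,0],"delta_rot":[-0.172,0.425,0.97],"hand":-1},{"dp":[0,0,0],"delta_rot":[-0.172,0.425,0.97],"hand":-1},{"dp":[0,0,0],"delta_rot":[-0.172,0.425,0.97],"hand":-1},{"dp":[0,0,0],"delta_rot":[-0.172,0.425,0.97],"hand":-1},{"dp":[0,0,0],"delta_rot":[-0.172,0.425,0.97],"hand":-1},{"dp":[0,0,0],"delta_rot":[-0.172,0.425,0.97],"hand":-1},{"dp":[0,0,0],"delta_rot":[-0.172,0.425,0.97],"hand":-1},{"dp":[0,0,0],"delta_rot":[-0.172,0.425,0.97],"hand":-1},{"dp":[0,0,0],"delta_rot":[0,0,0],"hand":-1}]'
python3 -m jog '[{"dp":[-0.006,0.097,0.02],"delta_rot":[0,0,0],"hand":-1},{"dp":[-0.006,0.097,0.02],"delta_rot":[0,0,0],"hand":-1},{"dp":[-0.006,0.097,0.02],"delta_rot":[0,0,0],"hand":-1},{"dp":[-0.006,0.097,0.02],"delta_rot":[0,0,0],"hand":-1},{"dp":[-0.006,0.097,0.02],"delta_rot":[0,0,0],"hand":-1},{"dp":[-0.006,0.097,0.02],"delta_rot":[0,0,0],"hand":-1},{"dp":[-0.006,0.097,0.02],"delta_rot":[0,0,0],"hand":-1},{"dp":[0,0,0],"delta_rot":[0,0,0],"hand":-1},{"dp":[0,0,0],"delta_rot":[0,0,0],"hand":-1},{"dp":[0,0,0],"delta_rot":[0,0,0],"hand":-1}]'
python3 -c "
from plan import *
plan(*rackpose('green',.075,.016))"
```

```text
time: 27.53
eef_pos: [0.5301, 0.3272, 0.185]
orientation: [[0.938, -0.052, 0.343], [-0.049, -0.999, -0.018], [0.344, 0.0, -0.939]]
ft_force: [0.8, 0.2, -1.0]
width: 0.388
gripper_force: 11.9
time: 28.37
eef_pos: [0.5242, 0.1239, 0.1429]
orientation: [[0.938, -0.048, 0.343], [-0.045, -0.999, -0.016], [0.344, -0.001, -0.939]]
ft_force: [0.3, 0.7, 0.3]
width: 0.385
gripper_force: 11.9
rot 0 rows of [-0.011, -0.011, 0.011] | then shift 3 rows of [-0.0015, 0.0007, 0.0943] total mm [-1.3  0.6 84.9]
```

```bash
python3 -m jog '[{"dp":[-0.003,0,0.06],"delta_rot":[0,0,0],"hand":-1},{"dp":[0,0,0.07],"delta_rot":[0,0,0],"hand":-1},{"dp":[0,0,0.06],"delta_rot":[0,0,0],"hand":-1},{"dp":[0,0,0.055],"delta_rot":[0,0,0],"hand":-1},{"dp":[0,0,0.025],"delta_rot":[0,0,0],"hand":-1},{"dp":[0,0,0.008],"delta_rot":[0,0,0],"hand":-1},{"dp":[0,0,0],"delta_rot":[0,0,0],"hand":-1},{"dp":[0,0,0],"delta_rot":[0,0,0],"hand":-1},{"dp":[0,0,0],"delta_rot":[0,0,0],"hand":-1}]'
python3 -c "
from plan import *
plan(*rackpose('green',.075,.015))"
```

```text
time: 29.12
eef_pos: [0.5522, 0.1227, 0.0656]
orientation: [[0.937, -0.048, 0.346], [-0.046, -0.999, -0.016], [0.346, -0.001, -0.938]]
ft_force: [-0.0, 0.5, 0.4]
width: 0.387
gripper_force: 11.9
rot 1 rows of [-0.014, -0.038, 0.001] | then shift 1 rows of [-0.0039, 0.0026, 0.0122] total mm [-1.2  0.8  3.7]
```

```bash
python3 -m jog '[{"dp":[-0.003,0.002,0.011],"delta_rot":[0,0,0],"hand":-1},{"dp":[0,0,0],"delta_rot":[0,0,0],"hand":-1},{"dp":[0,0,0],"delta_rot":[0,0,0],"hand":-1},{"dp":[0,0,0],"delta_rot":[0,0,0],"hand":-0.1},{"dp":[0,0,0],"delta_rot":[0,0,0],"hand":0.1},{"dp":[0,0,0],"delta_rot":[0,0,0],"hand":0.3},{"dp":[0,0,0],"delta_rot":[0,0,0],"hand":0.5},{"dp":[0,0,0],"delta_rot":[0,0,0],"hand":0.5},{"dp":[0,0,0],"delta_rot":[0,0,0],"hand":0.5},{"dp":[0,0,0],"delta_rot":[0,0,0],"hand":0.5}]'
python3 -m jog '[{"dp":[0,0,-0.06],"delta_rot":[0,0,0],"hand":0.6},{"dp":[0,0,-0.12],"delta_rot":[0,0,0],"hand":0.8},{"dp":[0,0,-0.12],"delta_rot":[0,0,0],"hand":1},{"dp":[0,0,-0.12],"delta_rot":[0,0,0],"hand":1},{"dp":[0,-0.1,-0.07],"delta_rot":[0,0,0],"hand":1},{"dp":[0,-0.13,0],"delta_rot":[0,0,0],"hand":1},{"dp":[0,-0.13,0],"delta_rot":[0,0,0],"hand":1},{"dp":[0,-0.13,0],"delta_rot":[0,0,0],"hand":1},{"dp":[0,-0.13,0],"delta_rot":[0,0,0],"hand":1},{"dp":[0,0,0],"delta_rot":[0,0,0],"hand":1},{"dp":[0,0,0],"delta_rot":[0,0,0],"hand":1},{"dp":[0,0,0],"delta_rot":[0,0,0],"hand":1}]'
python3 -c "
import cv2;from bench import grab_frame
a=[]
for n in('scene','top'):
  f=grab_frame(n)['image'][:,:,::-1];f=f[130:330,190:390] if n=='scene' else f[60:260,170:370];a.append(f.repeat(2,0).repeat(2,1))
cv2.imwrite('pics/p9.png',cv2.hconcat(a))
"
```

```text
time: 29.95
eef_pos: [0.5523, 0.1217, 0.0612]
orientation: [[0.938, -0.049, 0.344], [-0.046, -0.999, -0.016], [0.345, -0.001, -0.939]]
ft_force: [-0.8, -1.1, -0.2]
width: 0.749
gripper_force: 0.0
time: 30.95
eef_pos: [0.5105, 0.3095, 0.199]
orientation: [[0.938, -0.048, 0.344], [-0.046, -0.999, -0.017], [0.344, -0.0, -0.939]]
ft_force: [0.4, 0.3, 1.1]
width: 1.0
gripper_force: 0.0
```

View pics/p9.png

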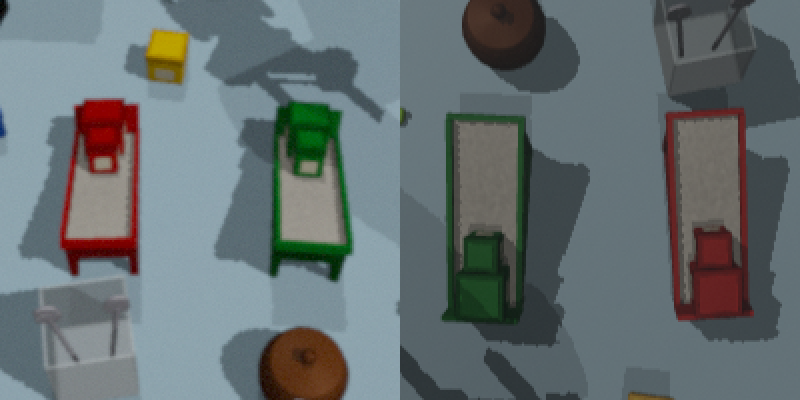

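Both pairs are seated: in the top crop, green at (482,295) and (482,252), red at (716,290) and (714,247). The red large lid works out about 1 mm off mid-lane, and the bystanders in view look undisturbed. Handing in.

```bash
python3 -c "
from bench import sign_off
print(sign_off())"
```

```text
the job is handed in; nothing more can be done
None
```

All four tins are in their racks, each large tin against the stop with its small tin touching behind it; I handed the job in at about 31 s, and sign-off gave no verdict.

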